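Free the index pin behind another on its hook and pin the boring jig

ROBOT

A 6-joint arm with a two-finger parallel gripper is mounted at the origin on a cart in front of the work surface, level with it; the furniture and walls round the work are solid. World frame = base frame: x ahead of the robot, y to its left, z up, the work surface at z = 0. Lengths are in mm, angles in rad, forces in N, time in s.
With the tool pointing down it reaches from about 275 to 750 mm from the base axis. Payload 10.2 kg.
Tool frame: the origin (TCP) lies midway between the tips of the shut fingers; the grasp point (between the pads) lies env.grip_point_offset behind it (env.grip_point_offset is the distance from the TCP to the grasp point, in mm); z points along the fingers, y is the line along which they close (so a half turn about z gives the same grasp; the last joint's range is limited). The gripper opens to 85 mm and grips with 20 to 120 N. Pads are 22 mm wide; open, the fingers measure 114 mm over their backs; the gripper's body (76 mm by 85 mm) begins 54 mm behind the grasp point. The pads swing forward as they close: fully open they stand 13 mm farther back than shut.
Start: joints at [-1.57, 0.313, 1.498, -0, 1.331, -0.223], TCP at [116.503, -511.916, 231.294] pointing down, gripper open.
Joint ranges: [-2.94, 2.94], [-0.97, 2.17], [0.19, 2.56], [-1.23, 4.37], [0.02, 3.11], [-2.88, 2.88]. Speed limits (rad/s): [2.39, 2.39, 3.01, 3.14, 3.14, 3.14].

INTERFACE

Orientations are given as [roll, pitch, yaw] about the fixed x, y, z axes, in that order (R = Rz(yaw) Ry(pitch) Rx(roll)).
In Python, from station import env gives the robot as it stands.
- The arm moves only by the shell command python3 drive.py 'ROWS'. ROWS is a JSON object whose key "offsets" holds a list of rows, 1 to 20 of them, each of 7 numbers: dx, dy, dz in units of 100 mm, then a rotation vector rx, ry, rz in units of 0.25 rad, then the finger opening in mm; each row is the pose to reach, as a shift and turn from the pose commanded when the command began, along the tool's axes at that moment; what a row does not reach only later rows make up. A row lasts 1/10 s, in which the tool goes at most 50 mm and 0.15 rad, less where a joint would pass 70% of its speed; a pose out of reach is approached as far as the arm can. The fingers move at their own pace and stop on an object; the grip force is fixed at half the most. Time passes only in rows, so rows that do not move let the fingers close. It prints the time, the measured TCP pose, the force, the opening and the grip force at its end. Input that does not fit is refused with a message, and nothing moves.
- env.state(): the state, without advancing time (a new reading comes with each control period).
- env.snapshot(name): name is "scene" or "top" or "wrist"; returns a dict with "image" (480x640x3 uint8, red, green, blue), "vertical_fov" (degrees; the focal length in pixels is half the picture's height over the tangent of half this angle, whatever the lens; pixels are square), "cx", "cy" (the principal point, pixels), "R" (3x3) and "t" (3): a world point X has camera coordinates R X + t; the wrist camera has in their place "T_tool_cam" (4x4, takes a point from camera to tool coordinates, whose origin is the TCP and whose axes are the flange's). Camera axes: x right, y down, z forward; pixel columns grow to the right and rows downward; lengths in mm; the calibration is good to about 2 mm. The wrist camera is an equidistant fisheye: a pixel r from the principal point sees the ray r / f radians off the axis. A picture is of the moment at which its call begins: read the wrist's pose just before it. There is no depth.
- env.close_job(): hands the job in; it is judged then, once.
The state is a dict: "time_s": time; "joints": joint angles; "joint_vel": joint speeds; "tau": joint torques, N m; "tcp_pos": TCP position; "orientation": TCP orientation; "wrist_force": force on the tool from outside, world axes, zero at the start; "wrist_torque": the same for the moment, N m; "grip_width": finger opening in mm; "grip_force": force on a finger pad.
Only numpy, scipy, OpenCV 4.12 (cv2) and the standard library are available. Lean on these libraries where they do the work, as an engineer would, in place of code of your own. Each camera call takes 0.05 s, during which the arm holds its last target. There are 200 camera calls.

TASK

The line-boring jig on the oak board still needs its long index pin, which hangs on the rack at the back of a hook, blocked by the short pin in front of it. First hang the short pin on the empty hook beside it and let it go, then take the long pin and set it in the jig's large bushed index hole until its shoulder sits fully home on the bush. Leave the pencil and the roll of masking tape where they lie.

Things in the scene. Friction and masses are not known exactly. Their poses are not given: they have to be found in the camera images.
- long_pin: steel index pin, the longer one, hanging at the back of full_hook. Origin on its axis, under its shoulder; +z up to the eye. Below: 12 mm round shank 46 mm long, nose tapered to 6 mm over the last 8 mm. Above: shoulder 22 mm across, 9 mm high, then a flat eye, thickness along x, width along y (see point long_eye). About 0.14 kg; gripped by the eye's sides it stays in line with the gripper
- long_eye (a point): middle of the window of long_pin's flat eye, 31 mm above the pin's origin, same axes. The eye is 42 mm wide (y), 10 mm thick (x), its top 23 mm above this point; its outer sides are flat and upright from 13 mm below to 13 mm above this point: grip here, closing along y. Window 26 mm wide, 30 mm high, corners cut at 45 degrees; its upper edge, 15 mm above this point, rests on the strap
- short_pin: steel pin like long_pin, with the same origin, axes, shoulder and eye, but a shank of only 22 mm; about 0.12 kg. It hangs on full_hook in front of long_pin, nearer the hook's tip, 36 to 50 mm from it centre to centre
- short_eye (a point): middle of the window of short_pin's flat eye, 31 mm above the pin's origin; sizes as for long_eye
- full_hook: fixed flat-steel strap hook that carries both pins. Origin at the rack's upright, mid-width on the strap's top. The level strap runs 129 mm from there along the hook's own -x (towards the robot), 12 mm wide, 4 mm thick, to an upturned tip 4 mm thick, 14 mm high above the strap: an eye must be lifted 14 to 24 mm and drawn along -x past the tip. The upright ends 20 mm above the strap
- spare_hook: the empty hook, the same in every way (origin, axes, sizes), 130 mm to the left or right of full_hook on the same rack
- rack: fixed plywood bench rack of the hooks: foot board 200 x 290 x 20 mm, upright 290 mm wide, 185 mm high, 18 mm thick. Origin on the work surface below the upright's front face; the hooks point along its -x, straps 165 mm above the work surface, at y = -65 and +65 mm
- index_hole (a point): centre of the mouth of the jig's index hole, the one large hole, at the jig's end nearest the rack, in a steel bush flange 21 mm across; z up. The mouth is 50 mm above the work surface; the hole, 14.5 mm wide, runs straight down through jig and board to the work surface. The row's small holes are 7 mm wide; the two black knobs behind the jig end 57 mm above the work surface
- board: fixed oak board (cabinet side) 170 x 340 x 25 mm lying on the bench with the aluminium boring jig (50 x 260 x 22 mm) clamped along it. Origin under the board's centre; the long side runs along its y; the index hole is at x = -20, y = -100 mm
- pencil: loose flat carpenter pencil 172 mm long, 8 mm high, lying on the board; origin under its centre
- tape: loose roll of masking tape, 98 mm across, 25 mm high, lying flat on the bench in front of the rack; origin under its centre

How it is judged (in metres and radians):
On the way:
1. the short pin hangs on the spare hook, let go, while the long pin still hangs on its own hook (x of short_pin in the frame of spare_hook between -0.122 and -0.005 m and z of short_pin in the frame of spare_hook between -0.056 and -0.04 m and contact force between short_pin and spare_hook above 0.2 N and contact force between short_pin and the fingers below 0.1 N and contact force between long_pin and full_hook above 0.2 N), for 0.2 s.
At the end, for the whole second after the job is handed in: The long pin stands upright (within 0.08 rad) in the index hole, its axis within 4 mm of the hole's and its shoulder within 3 mm of the bush; the short pin hangs still by its eye on the spare hook; both are released (horizontal distance between long_pin and index_hole below 0.004 m and z of long_pin in the frame of index_hole below 0.003 m and angle between long_pin's own z axis and vertical below 0.08 rad and linear speed of long_pin below 0.02 m/s and x of short_pin in the frame of spare_hook between -0.122 and -0.005 m and z of short_pin in the frame of spare_hook between -0.056 and -0.04 m and contact force between short_pin and spare_hook above 0.2 N and linear speed of short_pin below 0.03 m/s); the robot touches nothing.
It fails at once if the pencil or the roll of tape was moved by more than 30 mm (distance of any of pencil, tape from where it was at the start of the episode above 0.03 m).
It also fails if it takes over 50 s, if anything falls off the work surface, if the arm or the gripper's body presses on something with over 40 N, if the wrist force passes 120 N, or if a joint passes its speed limit or range.

## Working session

There is one attempt and no reset: what is moved stays moved. The work goes in short steps, Python scripts to look and compute and a shell command to move; the robot and the scene stay as the last step left them, time stands still between calls to the robot, and variables do not carry over. Pictures are saved under pics/ and viewed, at most 10 in all, crops included, and the job is handed in when it is done.

```bash
ls; mkdir -p pics
python3 - <<'E'
from station import env
import cv2,pickle
s=env.state();print({k:s[k] for k in('time_s','tcp_pos','orientation','grip_width')},env.grip_point_offset)
d={}
for n in('scene','top'):
    p=env.snapshot(n);d[n]=p
    cv2.imwrite(f'pics/{n}0.png',p['image'][:,:,::-1])
    print(n,p['vertical_fov'],p['cx'],p['cy'],p['R'],p['t'])
pickle.dump(d,open('d0.pkl','wb'))
E
```

```text
drive.py
pics
station.py
{'time_s': 0.0, 'tcp_pos': array([ 116.49447632, -511.63805193,  230.72366872]), 'orientation': array([-3.14029081e+00, -3.03899072e-04,  2.23769050e-01]), 'grip_width': 85.37296140674147} 18.700000000000003
scene 44.67987606610811 321.81986969702064 233.64079999340228 [[-0.45769241 -0.88910985 -0.00115202]
 [-0.6796023   0.35067782 -0.6443336 ]
 [ 0.57328734 -0.29412368 -0.76474367]] [279.60259382 415.7108051  913.49847969]
top 44.99389544396299 314.21873607795027 243.49768453291662 [[-0.01929483 -0.99973478  0.01257329]
 [-0.99154019  0.01751917 -0.12861236]
 [ 0.12835798 -0.01494848 -0.99161523]] [  35.92631895  537.39137195 1209.20972819]
```

View pics/scene0.png

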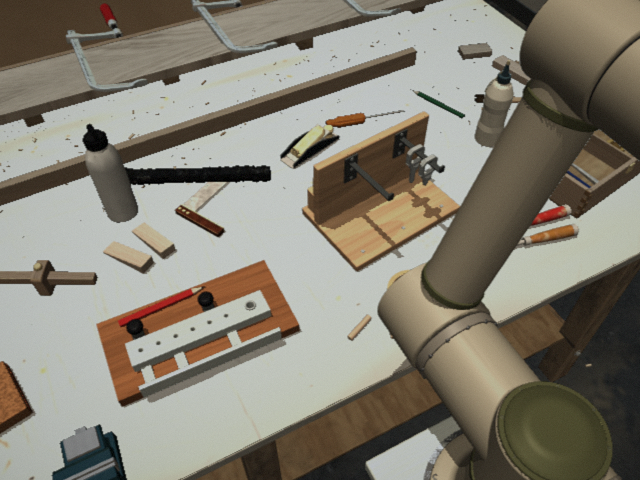

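View pics/top0.png

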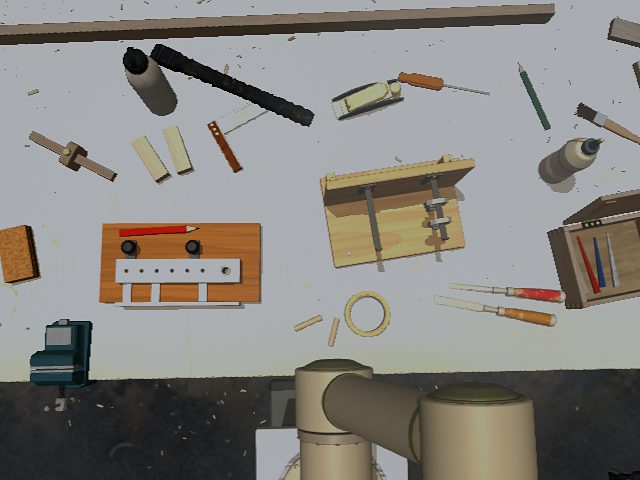

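The left hook, strap (367,190)–(379,248) in top, is empty. The right hook, (435,180)–(441,248), carries both pins at about (433,205) and (438,223). The index hole is at about (226,271) in top and (250,306) in scene. Next I enlarge these regions to read them precisely.

Run:
```python
import cv2,pickle,numpy as np
d=pickle.load(open('d0.pkl','rb'))
t=d['top']['image'][:,:,::-1];s=d['scene']['image'][:,:,::-1]
z=lambda im,x,y,w,h,k:cv2.resize(im[y:y+h,x:x+w],None,fx=k,fy=k,interpolation=cv2.INTER_CUBIC)
a=z(t,320,150,160,120,5); cv2.imwrite('pics/topz.png',a)
b=z(s,300,110,160,120,5)
cv2.imwrite('pics/scz.png',b)
c=np.hstack([z(t,206,251,40,40,10),z(s,230,286,40,40,10)]); cv2.imwrite('pics/holez.png',c)
```

```text
(no output)
```

View pics/topz.png

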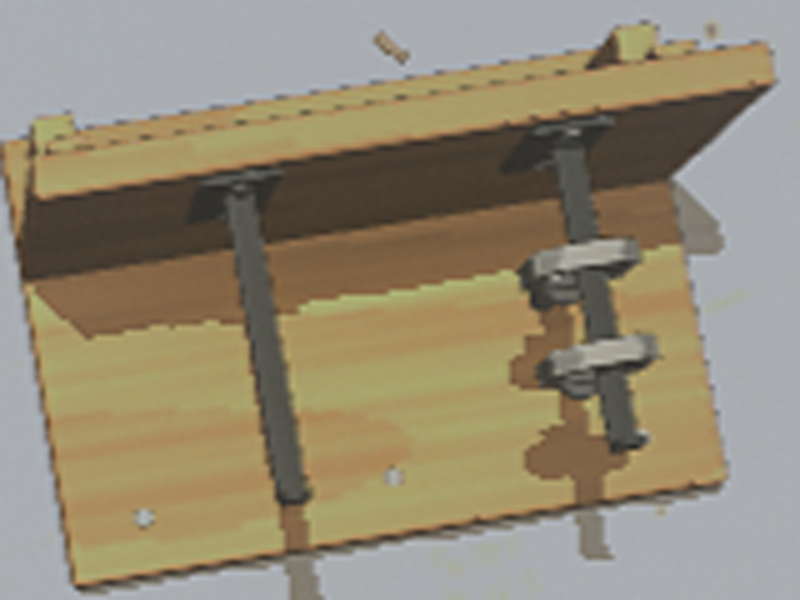

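View pics/scz.png

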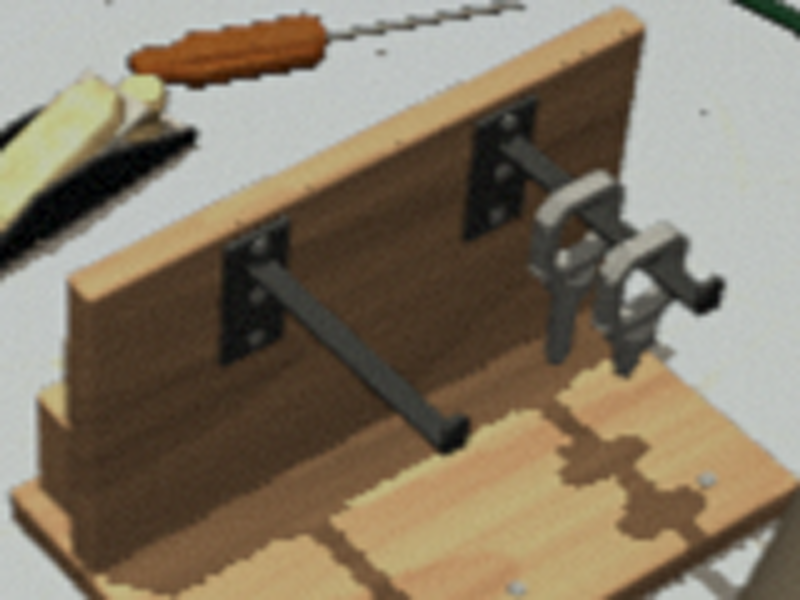

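View pics/holez.png

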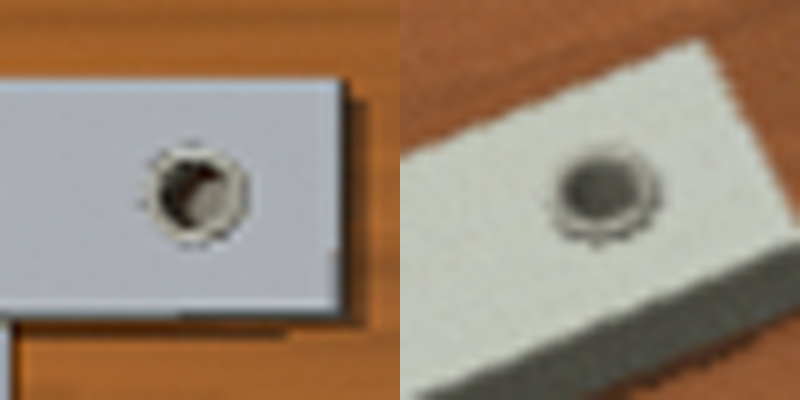

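Spare hook tip is at zoomed top (293,495) and scene (456,425); full hook tip is at (628,440) and (712,288). The eye tops are long (583,258) / (580,190) and short (602,355) / (648,240). The bush centre is at (197,193) and scene (605-400,193) in the hole crops. Now I fit positions to these.

```bash
cat > h.py <<'E'
import numpy as np,pickle
from scipy.optimize import least_squares
from scipy.spatial.transform import Rotation as Ro
def proj(c,X):
    p=np.atleast_2d(X)@np.array(c['R']).T+c['t'];f=240/np.tan(np.radians(c['vertical_fov'])/2)
    return p[:,:2]/p[:,2:]*f+[c['cx'],c['cy']]
def fix(cs,us,z=None):
    f=lambda q:np.concatenate([(proj(c,q if z is None else [*q,z])-u).ravel() for c,u in zip(cs,us)])
    return least_squares(f,[500,0] if z is not None else [500,0,100])
def tool(env):
    s=env.state();return np.array(s['tcp_pos']),Ro.from_euler('xyz',s['orientation'])
E
python3 - <<'E'
from h import *
d=pickle.load(open('d0.pkl','rb'));T,S=d['top'],d['scene']
zt=lambda u:(np.array(u)+.5)/5-.5+[320,150]
zs=lambda u:(np.array(u)+.5)/5-.5+[300,110]
h1=(np.array([197,193])+.5)/10-.5+[206,251];h2=(np.array([205,193])+.5)/10-.5+[230,286]
for cs,us in(([T],[h1]),([S],[h2]),([T,S],[h1,h2])):
    r=fix(cs,us,50);print('hole',r.x,r.fun)
P=[[0,145,185],[0,-145,185],[-129,65,179],[-129,-65,179]]
ut=zt([[38,197],[775,85],[293,497],[630,442]]);us=zs([[92,302],[643,38],[458,424],[714,288]])
et=zt([[583,258],[602,355]]);es=zs([[580,190],[648,240]])
def model(q):
    x,y,a,sl,ss=q;R=Ro.from_euler('z',a).as_matrix()
    W=lambda p:np.array(p)@R.T+[x,y,0]
    return W(P),W([[sl,-65,173],[ss,-65,173]])
def f(q):
    p,e=model(q);return np.concatenate([proj(T,p)-ut,proj(S,p)-us,proj(T,e)-et,proj(S,e)-es]).ravel()
r=least_squares(f,[600,-150,-.2,-40,-85],loss='soft_l1');print(r.x);print(f(r.x).reshape(-1,2).round(1))
p,e=model(r.x);print(p.round(1),e.round(1))
for i in(0,1): print(fix([T,S],[et[i],es[i]]).x, fix([T],[et[i]],173).x,fix([S],[es[i]],173).x)
E
```

```text
hole [483.39625548 214.35333451] [ 2.84217094e-14 -1.13686838e-13]
hole [481.18472714 216.98949712] [0. 0.]
hole [482.41290599 215.77500663] [-0.6777861   0.47881175  0.34778091 -0.74586922]
[ 6.41874051e+02 -1.38155296e+02  1.40183563e-01 -5.29644085e+01
 -9.16426254e+01]
[[-2.1  0.7]
 [-0.7  0. ]
 [-0.5  0.8]
 [-0.7  1.1]
 [-1.3 -0.6]
 [ 0.9 -2.9]
 [ 0.  -0.9]
 [ 0.2 -1.4]
 [ 0.6 -0.2]
 [ 0.5 -0.1]
 [ 0.8 -0.7]
 [ 0.1 -0.1]]
[[ 621.6    5.4  185. ]
 [ 662.1 -281.7  185. ]
 [ 505.1  -91.8  179. ]
 [ 523.2 -220.5  179. ]] [[ 598.5 -209.9  173. ]
 [ 560.2 -215.3  173. ]]
[ 598.644908   -208.76748989  171.4929151 ] [ 598.11492429 -208.73322807] [ 597.52920074 -207.30974684]
[ 559.83596739 -214.44717413  173.41500112] [ 560.09382477 -214.28806987] [ 560.00337568 -215.04339377]
```

```bash
cat >> h.py <<'E'
def row(env,X,yaw=0.140):
    p,R=tool(env);G=Ro.from_euler('xyz',[np.pi,0,yaw])
    return np.round(np.r_[R.inv().apply(np.array(X)-p),(R.inv()*G).as_rotvec()],3)
A=0.140
def rackw(x,y,z,o=(641.9,-138.2)):
    c,s=np.cos(A),np.sin(A);return np.array([o[0]+c*x-s*y,o[1]+s*x+c*y,z])
E
python3 - <<'E'
from h import *
from station import env
print(rackw(-92,-65,0),row(env,rackw(-92,-65,225)))
E
```

```text
[ 559.8704308 -215.4020063    0.       ] [ 4.98058e+02 -1.90496e+02  6.13400e+00 -1.00000e-03 -0.00000e+00
  8.40000e-02]
```

The rows are not in the units I measure in: shifts go in units of 100 mm and turns go in units of 0.25 rad. I convert before sending: 498 mm is 4.98, 250 mm is 2.5, 0.084 rad is 0.336.

```bash
python3 drive.py '{"offsets":[[2.5,-0.95,-0.1,0,0,0.16,85],[4.98,-1.9,0.06,0,0,0.336,85],[4.98,-1.9,0.06,0,0,0.336,85],[4.98,-1.9,0.06,0,0,0.336,85],[4.98,-1.9,0.06,0,0,0.336,85],[4.98,-1.9,0.06,0,0,0.336,85],[4.98,-1.9,0.06,0,0,0.336,85],[4.98,-1.9,0.06,0,0,0.336,85],[4.98,-1.9,0.06,0,0,0.336,85],[4.98,-1.9,0.06,0,0,0.336,85],[4.98,-1.9,0.06,0,0,0.336,85],[4.98,-1.9,0.06,0,0,0.336,85],[4.98,-1.9,0.06,0,0,0.336,85],[4.98,-1.9,0.06,0,0,0.336,85],[4.98,-1.9,0.06,0,0,0.336,85],[4.98,-1.9,0.06,0,0,0.336,85],[4.98,-1.9,0.06,0,0,0.336,85]]}'
python3 - <<'E'
from h import *
from station import env
import cv2
s=env.state();w=env.snapshot('wrist');print(s['tcp_pos'],s['orientation'],w['vertical_fov'],w['cx'],w['cy'],w['T_tool_cam'])
cv2.imwrite('pics/w1.png',w['image'][:,:,::-1]);pickle.dump((s,w),open('w1.pkl','wb'))
E
```

```text
time_s: 1.8
tcp_pos: [559.6, -216.6, 225.5]
orientation: [3.141, -0.0, 0.139]
wrist_force: [-0.5, 0.7, -0.7]
grip_width: 84.8
grip_force: 0.0
[ 559.60406678 -216.56952658  225.47904761] [ 3.14146884e+00 -1.33884465e-04  1.38966366e-01] 65.70646984690485 317.7329717080184 240.18524578889637 [[ 8.30773507e-04 -9.58251561e-01 -2.85925263e-01  7.31709160e+01]
 [ 9.99999472e-01  9.68868602e-04 -3.41511558e-04  1.65179367e+00]
 [ 6.04277993e-04 -2.85924828e-01  9.58251860e-01 -1.43146044e+02]
 [ 0.00000000e+00  0.00000000e+00  0.00000000e+00  1.00000000e+00]]
```

View pics/w1.png

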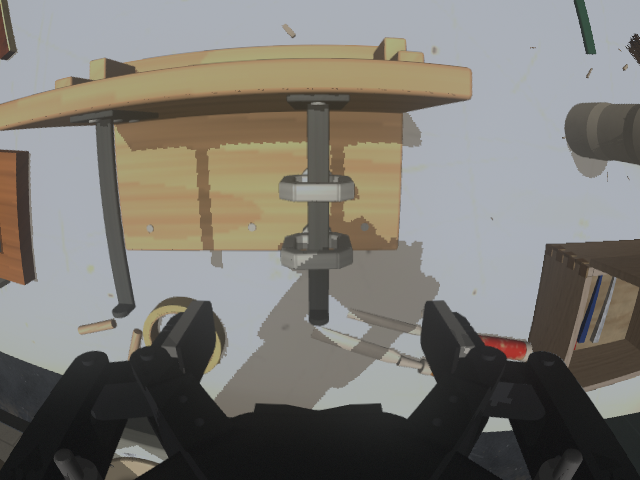

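The full hook strap is vertical at u≈317, with the long eye at (317,187) and the short eye at (317,250). Both are square to the gripper. I compare the predicted edges with the image profile to get the x position.

```bash
cat >> h.py <<'E'
def wproj(s,w,X):
    Rt=Ro.from_euler('xyz',s['orientation']);p=Rt.inv().apply(np.atleast_2d(X)-s['tcp_pos'])
    M=np.linalg.inv(w['T_tool_cam']);c=p@M[:3,:3].T+M[:3,3]
    f=240/np.tan(np.radians(w['vertical_fov'])/2);r=np.hypot(c[:,0],c[:,1]);th=np.arctan2(r,c[:,2])
    return c[:,:2]*(f*th/r)[:,None]+[w['cx'],w['cy']]
E
python3 - <<'E'
from h import *
import cv2
s,w=pickle.load(open('w1.pkl','rb'))
g=cv2.cvtColor(w['image'],cv2.COLOR_RGB2GRAY).astype(int)
for a,b in((168,206),(224,272)):
    print(a,g[a:b,296:302].mean(1).astype(int),g[a:b,332:338].mean(1).astype(int))
for x in(-53,-91.6):
    print(wproj(s,w,[rackw(x+dx,-65+dy,173) for dx in(-5,5) for dy in(-12,12)]).round(1))
print(wproj(s,w,[rackw(-129,-65,179),rackw(-129,65,179),rackw(-125,-65,179),rackw(0,-145,185),rackw(0,-65,165)]).round(1))
print(g[240,265:370],g[180,265:370])
z=cv2.resize(w['image'][160:330,260:375,::-1],None,fx=3.5,fy=3.5,interpolation=cv2.INTER_CUBIC);cv2.imwrite('pics/w1z.png',z)
E
```

```text
168 [145 144 145 147 148 148 128  86 108 117 115 117 118 105  82  89 129 157
 168 171 171 170 170 169 169 168 167 163 162 163 163 161 141 130 142 154
 153 154] [ 97  99 100 100 100 100  92  79  98 113 115 117 124 123  89  87 134 153
 161 165 166 165 163 162 162 161 160 157 156 156 156 154 134 103  95 106
 105 105]
224 [154 154 154 153 154 153 153 152 144  91  81  88 105 114 115 114 115 113
 107  84  84  85  86  85  83  80  79  79  83  97 129 147 162 163 164 163
 160 159 153 144 142 136 114 114 107  99 118 124] [104 104 104 104 103 103 103 101  78  75  80 105 121 123 117 103  87  86
  85  85  85  86  86  84  80  73  68  69  75  89  98 101 103 103 103 102
 101 102 101 101  99  99 100 100  91 121 124 124]
[[335.  205.1]
 [290.3 205.2]
 [335.2 186.7]
 [290.  186.7]]
[[334.1 272.3]
 [291.7 272.3]
 [334.4 255.6]
 [291.3 255.6]]
[[313.1 327.4]
 [113.7 318.5]
 [313.  321.5]
 [468.8 101.5]
 [312.6  97.4]]
[157 157 157 156 156 157 155 156 156 156 156 156 156 157 156 155 156 156
 135 101  80  79  78  78  79  79  79  78  78  74  69  94 115 121 120 120
 122 135 168 168 168 167 145 105  85  88  88  88  87  86  85  84  83  83
  83  84  84  85  84  85  85  85  79  75 100 104  96  91  92  92  93  89
  70  67  67  68  68  68  68  68  68  68  67  68  72  97 103 102 103 103
 103 102 102 102 103 103 102 103 102 102 102 102 102 103 102] [157 156 156 156 157 156 156 157 156 156 156 156 155 156 156 137 105  81
  79  80  79  80  78  77  77  79  78  73  70  67  79 105 121 120 120 120
 122 158 171 172 172 172 125  82  90  90  91  90  90  90  88  86  87  87
  87  89  89  88  88  89  90  89  89  72  89 107 104  96 119 134 135 136
 125  83  74  79  78  78  79  77  78  77  78  77  77  77  84 112 152 152
 152 152 151 152 152 152 152 152 152 151 151 151 152 152 152]
```

View pics/w1z.png

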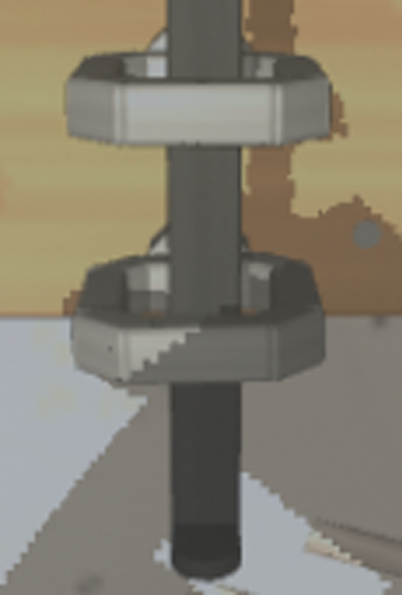

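Converted, 1 mm is 0.01, 96 mm is 0.96.

```bash
python3 drive.py '{"offsets":[[0.01,0,0.4,0,0,0,85],[0.015,0,0.8,0,0,0,85],[0.015,0,0.96,0,0,0,70],[0.015,0,0.96,0,0,0,60],[0.015,0,0.96,0,0,0,30],[0.015,0,0.96,0,0,0,30],[0.015,0,0.96,0,0,0,30],[0.015,0,0.96,0,0,0,30],[0.015,0,0.96,0,0,0,30],[0.015,0,0.96,0,0,0,30]]}'
```

```text
time_s: 2.85
tcp_pos: [562.1, -216.4, 130.9]
orientation: [3.14, -0.002, 0.14]
wrist_force: [-1.1, 0.2, 6.2]
grip_width: 41.0
grip_force: 61.2
```

Converted, -20 mm is -0.2, -10 mm is -0.1.

```bash
python3 drive.py '{"offsets":[[0,0,-0.1,0,0,0,30],[0,0,-0.2,0,0,0,30],[0,0,-0.2,0,0,0,30]]}'; python3 drive.py '{"offsets":[[-0.15,0,0,0,0,0,30],[-0.35,0,0,0,0,0,30],[-0.6,0,0,0,0,0,30],[-0.8,0,0,0,0,0,30],[-0.8,0,0,0,0,0,30],[-0.8,0,0,0,0,0,30]]}'
python3 - <<'E'
from h import *
from station import env
import cv2
s=env.state();w=env.snapshot('wrist');pickle.dump((s,w),open('w2.pkl','wb'))
cv2.imwrite('pics/w2.png',w['image'][:,:,::-1])
E
```

```text
time_s: 3.15
tcp_pos: [562.0, -216.3, 151.2]
orientation: [3.14, -0.002, 0.14]
wrist_force: [0.1, 0.4, -1.3]
grip_width: 41.0
grip_force: 60.7
time_s: 3.75
tcp_pos: [482.5, -227.2, 149.5]
orientation: [3.141, -0.001, 0.139]
wrist_force: [0.2, 0.3, -1.0]
grip_width: 41.1
grip_force: 60.7
```

View pics/w2.png

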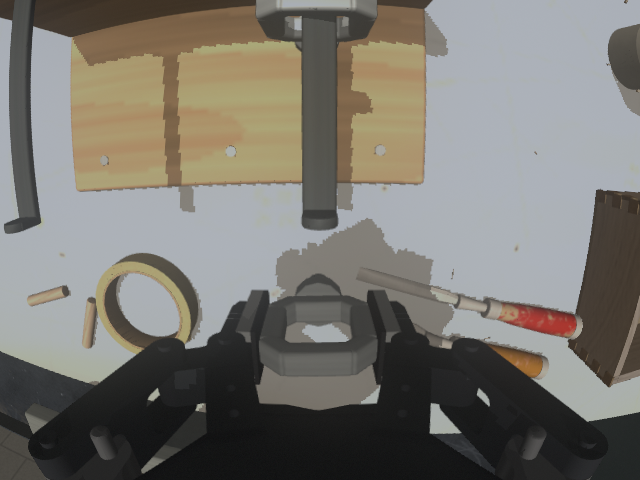

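The short pin is held centrally, with the eye at u≈318, clear of the hook tip at (319,220). The long pin stays on its hook. Next is a 130 mm sideways move and a numeric check of the spare strap's columns.

Converted, -130 mm is -1.3, -90 mm is -0.9.

```bash
python3 drive.py '{"offsets":[[0,-0.45,0,0,0,0,30],[0,-0.9,0,0,0,0,30],[0,-1.3,0,0,0,0,30],[0,-1.3,0,0,0,0,30],[0,-1.3,0,0,0,0,30],[0,-1.3,0,0,0,0,30]]}'
python3 - <<'E'
from h import *
from station import env
import cv2
s=env.state();w=env.snapshot('wrist');pickle.dump((s,w),open('w3.pkl','wb'))
cv2.imwrite('pics/w3.png',w['image'][:,:,::-1])
a,b=pickle.load(open('w2.pkl','rb'))
for im in(b['image'],w['image']):
  g=cv2.cvtColor(im,cv2.COLOR_RGB2GRAY).astype(int)
  for r in(60,100,140,180,205): 
    c=np.flatnonzero(g[r,270:370]<80)+270;print(r,c.min() if len(c) else 0,c.max() if len(c) else 0,np.median(c))
  c=np.flatnonzero(g[150:270,319]<80)+150;print('tip',c.max())
E
```

```text
time_s: 4.4
tcp_pos: [464.7, -98.9, 149.3]
orientation: [3.141, -0.0, 0.14]
wrist_force: [-0.4, -0.3, -2.1]
grip_width: 41.1
grip_force: 61.2
60 302 336 334.0
100 303 336 335.0
140 303 336 335.0
180 302 336 319.0
205 303 335 319.0
tip 218
60 301 335 326.5
100 301 335 333.5
140 301 335 333.0
180 301 334 317.5
205 302 334 333.0
tip 269
```

```bash
python3 drive.py '{"offsets":[[0.3,0,0,0,0,0,30],[0.5,0,0,0,0,0,30],[0.75,0,0,0,0,0,30],[1,0,0,0,0,0,30],[1,0,0,0,0,0,30],[1,0,0,0,0,0,30]]}'; python3 drive.py '{"offsets":[[0,0,0.1,0,0,0,30],[0,0,0.19,0,0,0,30],[0,0,0.19,0,0,0,30],[0,0,0.19,0,0,0,30]]}'
```

```text
time_s: 5.05
tcp_pos: [562.9, -85.0, 148.7]
orientation: [-3.141, 0.001, 0.139]
wrist_force: [-0.7, 0.1, -1.3]
grip_width: 41.2
grip_force: 61.2
time_s: 5.45
tcp_pos: [563.0, -84.8, 130.8]
orientation: [3.141, -0.001, 0.139]
wrist_force: [-1.1, 0.1, 6.7]
grip_width: 41.0
grip_force: 62.4
```

Converted, -80 mm is -0.8, -65 mm is -0.65.

```bash
python3 drive.py '{"offsets":[[0,0,0.19,0,0,0,50],[0,0,0.19,0,0,0,70],[0,0,0.19,0,0,0,85],[0,0,0.19,0,0,0,85],[0,0,0.19,0,0,0,85],[0,0,0.19,0,0,0,85],[0,0,-0.2,0,0,0,85],[0,0,-0.65,0,0,0,85],[0,0,-0.8,0,0,0,85],[0,0,-0.8,0,0,0,85]]}'; python3 drive.py '{"offsets":[[0,0,0,0,0,0,85],[0,0,0,0,0,0,85]]}'
python3 - <<'E'
from h import *
from station import env
import cv2
s=env.state();w=env.snapshot('wrist');pickle.dump((s,w),open('w4.pkl','wb'))
cv2.imwrite('pics/w4.png',w['image'][:,:,::-1]);print(s['time_s'],s['tcp_pos'])
E
```

```text
time_s: 6.45
tcp_pos: [564.0, -84.7, 213.0]
orientation: [3.139, -0.005, 0.14]
wrist_force: [-0.4, -0.5, -0.1]
grip_width: 84.6
grip_force: 0.0
time_s: 6.65
tcp_pos: [562.5, -84.2, 208.8]
orientation: [-3.14, 0.002, 0.14]
wrist_force: [-0.2, 0.3, -0.4]
grip_width: 85.0
grip_force: 0.0
6.65 [562.54591196 -84.21948771 208.77923733]
```

View pics/w4.png

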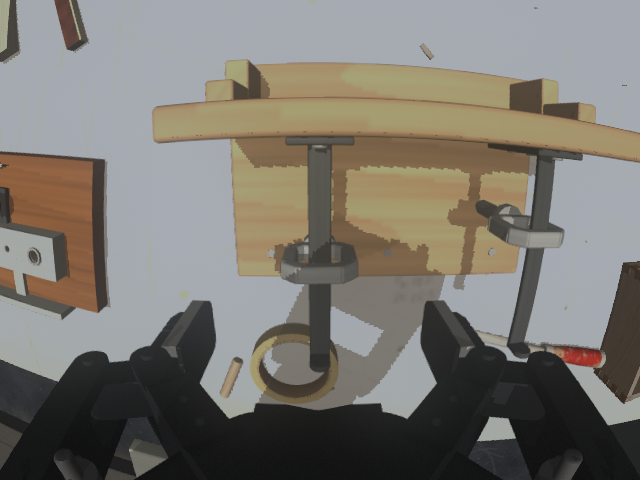

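The short pin hangs free on the spare hook (eye at (319,262)), the fingers are clear, and the long pin still hangs at (530,232). Next is the long pin.

```bash
python3 drive.py '{"offsets":[[0.1,0.45,0,0,0,0,85],[0.2,0.9,0,0,0,0,85],[0.2,1.31,0,0,0,0,85],[0.2,1.31,0,0,0,0,85],[0.2,1.31,0,0,0,0,85]]}'
python3 - <<'E'
from h import *
from station import env
print(env.state()['tcp_pos'],row(env,[600.3,-211,129.3]))
E
```

```text
time_s: 7.2
tcp_pos: [600.8, -211.7, 208.9]
orientation: [-3.14, 0.002, 0.139]
wrist_force: [-0.5, 0.7, -1.2]
grip_width: 85.0
grip_force: 0.0
[ 600.7714085  -211.70858631  208.87778355] [-2.3300e-01 -6.3500e-01  7.9579e+01 -2.0000e-03  2.0000e-03 -1.0000e-03]
```

Converted, 79 mm is 0.79, 78 mm is 0.78.

```bash
python3 drive.py '{"offsets":[[0,-0.005,0.4,0,0,0,85],[0,-0.005,0.78,0,0,0,85],[0,-0.005,0.79,0,0,0,70],[0,-0.005,0.79,0,0,0,60],[0,-0.005,0.79,0,0,0,30],[0,-0.005,0.79,0,0,0,30],[0,-0.005,0.79,0,0,0,30],[0,-0.005,0.79,0,0,0,30],[0,-0.005,0.79,0,0,0,30],[0,-0.005,0.79,0,0,0,30]]}'; python3 drive.py '{"offsets":[[0,0,-0.1,0,0,0,30],[0,0,-0.195,0,0,0,30],[0,0,-0.195,0,0,0,30]]}'
```

```text
time_s: 8.2
tcp_pos: [602.1, -210.9, 134.1]
orientation: [3.139, -0.004, 0.14]
wrist_force: [-0.3, 1.7, 6.7]
grip_width: 41.0
grip_force: 60.7
time_s: 8.5
tcp_pos: [601.8, -211.3, 153.1]
orientation: [3.139, -0.003, 0.14]
wrist_force: [0.8, -0.7, -1.0]
grip_width: 41.0
grip_force: 60.7
```

```bash
python3 drive.py '{"offsets":[[-0.2,0,0,0,0,0,30],[-0.45,0,0,0,0,0,30],[-0.65,0,0,0,0,0,30],[-0.85,0,0,0,0,0,30],[-1.15,0,0,0,0,0,30],[-1.15,0,0,0,0,0,30]]}'; python3 drive.py '{"offsets":[[-0.4,0,-0.05,0,0,0,30],[-0.4,0,-0.1,0,0,0,30],[-0.4,0,-0.1,0,0,0,30]]}'
python3 - <<'E'
from h import *
from station import env
print(env.state()['tcp_pos'],row(env,[380,215.7,170]),row(env,[480,215.7,170]))
E
```

```text
time_s: 9.1
tcp_pos: [485.0, -227.1, 150.9]
orientation: [-3.141, 0.001, 0.138]
wrist_force: [0.6, 0.4, -1.4]
grip_width: 40.9
grip_force: 60.8
time_s: 9.4
tcp_pos: [448.1, -232.9, 161.8]
orientation: [3.14, -0.002, 0.139]
wrist_force: [0.6, 0.8, -1.6]
grip_width: 40.8
grip_force: 60.8
[ 448.10269293 -232.90411235  161.75510859] [-5.28000e+00 -4.53701e+02 -8.92000e+00  1.00000e-03 -2.00000e-03
 -1.00000e-03] [ 9.37550e+01 -4.39846e+02 -8.74600e+00  1.00000e-03 -2.00000e-03
 -1.00000e-03]
```

Converted, -442 mm is -4.42, 54 mm is 0.54.

```bash
python3 drive.py '{"offsets":[[0.06,-0.45,0,0,0,0,30],[0.12,-0.95,0,0,0,0,30],[0.18,-1.45,0,0,0,0,30],[0.24,-1.95,0,0,0,0,30],[0.3,-2.45,0,0,0,0,30],[0.36,-2.95,0,0,0,0,30],[0.42,-3.45,0,0,0,0,30],[0.48,-3.9,0,0,0,0,30],[0.54,-4.25,0,0,0,0,30],[0.54,-4.42,0,0,0,0,30],[0.54,-4.42,0,0,0,0,30],[0.54,-4.42,0,0,0,0,30],[0.54,-4.42,0,0,0,0,30]]}'; python3 drive.py '{"offsets":[[0.54,-4.42,0,0,0,0,30]]}' >/dev/null </dev/null & sleep 0; wait; true
```

```text
time_s: 10.7
tcp_pos: [439.9, 212.2, 160.8]
orientation: [3.141, -0.0, 0.139]
wrist_force: [-0.2, -0.5, -2.3]
grip_width: 41.0
grip_force: 61.2
```

I sent an unintended extra row there, so I check where the arm ended up.

```bash
python3 drive.py '{"offsets":[[0,0,0,0,0,0,30],[0,0,0,0,0,0,30]]}'
python3 - <<'E'
from h import *
from station import env
print(row(env,[440,212,160]))
E
```

```text
time_s: 11.0
tcp_pos: [438.7, 262.6, 160.7]
orientation: [3.141, 0.0, 0.14]
wrist_force: [-0.2, -0.2, -1.0]
grip_width: 41.2
grip_force: 61.4
[-5.785 50.267  0.711  0.     0.     0.   ]
```

Converted, 50 mm is 0.5, 25 mm is 0.25.

```bash
python3 drive.py '{"offsets":[[-0.03,0.25,0,0,0,0,30],[-0.06,0.5,0,0,0,0,30],[-0.06,0.5,0,0,0,0,30],[-0.06,0.5,0,0,0,0,30]]}'
python3 - <<'E'
from h import *
from station import env
import cv2
P=[]
for i in range(4):
    s=env.state();w=env.snapshot('wrist');P.append((s,w));print(s['tcp_pos'],s['orientation'])
pickle.dump(P,open('w5.pkl','wb'))
print(wproj(s,w,[482.4,215.8,50]))
p,R=tool(env)
print('eye top pred',wproj(s,w,[p+R.apply([x,0,-42.3]) for x in(-5,5)]),'nose',wproj(s,w,p+R.apply([0,0,58])))
z=cv2.resize(w['image'][150:400,230:410,::-1],None,fx=2.4,fy=2.4,interpolation=cv2.INTER_CUBIC);cv2.imwrite('pics/w5z.png',z)
E
```

```text
time_s: 11.4
tcp_pos: [440.0, 211.3, 161.0]
orientation: [-3.142, -0.0, 0.137]
wrist_force: [-0.0, 0.2, -1.2]
grip_width: 41.0
grip_force: 61.5
[439.96157454 211.30139679 160.99998992] [-3.14152041e+00 -3.60224350e-04  1.37250186e-01]
[439.84689122 211.85199698 160.9522271 ] [-3.14147193e+00 -2.73068449e-04  1.38276897e-01]
[439.74812292 212.24282814 160.89253834] [-3.14147710e+00 -2.19317953e-04  1.39103975e-01]
[439.66931818 212.49266514 160.84390747] [-3.14149242e+00 -1.20409215e-04  1.39707765e-01]
[[319.43035915 176.70245625]]
eye top pred [[312.37273864 377.48590617]
 [312.17078238 353.35123864]] nose [[314.72153641 262.13552556]]
```

View pics/w5z.png

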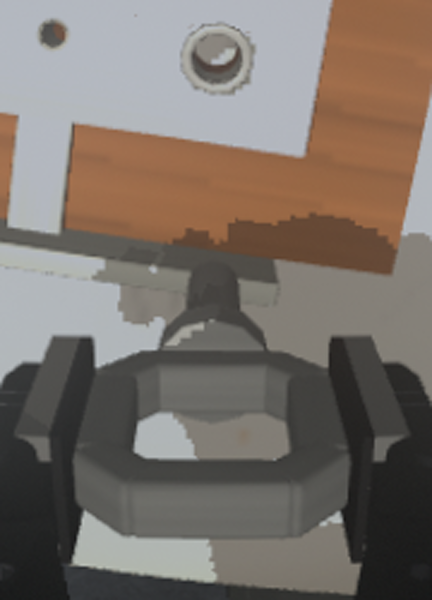

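The hole is at wrist (320,174), with the pin shank at u≈318.8. The hole therefore lies about 44 mm ahead and 1 mm right of the pin. I move over it and lower in stages, watching the force.

```bash
python3 drive.py '{"offsets":[[0.25,0.005,0,0,0,0,30],[0.438,0.012,0,0,0,0,30],[0.438,0.012,0.2,0,0,0,30],[0.438,0.012,0.45,0,0,0,30],[0.438,0.012,0.45,0,0,0,30],[0.438,0.012,0.45,0,0,0,30]]}'; python3 drive.py '{"offsets":[[0,0,0.04,0,0,0,30],[0,0,0.08,0,0,0,30],[0,0,0.12,0,0,0,30],[0,0,0.12,0,0,0,30],[0,0,0.12,0,0,0,30]]}'
```

```text
time_s: 12.2
tcp_pos: [483.2, 217.6, 116.3]
orientation: [-3.142, 0.0, 0.14]
wrist_force: [0.3, 0.0, -1.7]
grip_width: 41.0
grip_force: 61.4
time_s: 12.7
tcp_pos: [483.3, 217.3, 103.9]
orientation: [3.142, -0.0, 0.14]
wrist_force: [1.1, 1.3, -0.5]
grip_width: 40.8
grip_force: 61.6
```

Converted, 6 mm is 0.06, 3 mm is 0.03.

```bash
python3 drive.py '{"offsets":[[0,0,0.03,0,0,0,30],[0,0,0.06,0,0,0,30],[0,0,0.06,0,0,0,30],[0,0,0.06,0,0,0,30]]}'
```

```text
time_s: 13.1
tcp_pos: [483.4, 217.4, 97.7]
orientation: [-3.142, -0.001, 0.14]
wrist_force: [4.0, 1.5, -4.0]
grip_width: 41.3
grip_force: 61.3
```

Converted, 1 mm is 0.01, -0.3 mm is -0.003.

```bash
python3 drive.py '{"offsets":[[0.01,-0.003,0,0,0,0,30],[0.01,-0.003,0,0,0,0,30],[0.01,-0.003,0,0,0,0,30]]}'; python3 drive.py '{"offsets":[[0,0,0.04,0,0,0,30],[0,0,0.08,0,0,0,30],[0,0,0.08,0,0,0,30],[0,0,0.08,0,0,0,30]]}'
```

```text
time_s: 13.4
tcp_pos: [483.9, 217.7, 97.7]
orientation: [3.141, 0.001, 0.14]
wrist_force: [1.1, -1.0, -1.7]
grip_width: 41.5
grip_force: 61.4
time_s: 13.8
tcp_pos: [484.0, 217.8, 89.6]
orientation: [-3.142, 0.0, 0.14]
wrist_force: [0.8, -0.0, -3.0]
grip_width: 40.8
grip_force: 61.4
```

Converted, 23 mm is 0.23, 18 mm is 0.18.

```bash
python3 drive.py '{"offsets":[[0,0,0.06,0,0,0,30],[0,0,0.12,0,0,0,30],[0,0,0.18,0,0,0,30],[0,0,0.23,0,0,0,30],[0,0,0.23,0,0,0,30]]}'; python3 drive.py '{"offsets":[[0,0,0.02,0,0,0,30],[0,0,0.04,0,0,0,30],[0,0,0.04,0,0,0,30]]}'
```

```text
time_s: 14.3
tcp_pos: [483.9, 217.7, 66.0]
orientation: [3.141, 0.001, 0.14]
wrist_force: [0.5, -0.7, -1.9]
grip_width: 41.2
grip_force: 61.4
time_s: 14.6
tcp_pos: [484.2, 217.8, 64.9]
orientation: [3.141, -0.001, 0.14]
wrist_force: [-7.0, -3.5, 20.4]
grip_width: 40.9
grip_force: 64.0
```

Converted, -1 mm is -0.01.

```bash
python3 drive.py '{"offsets":[[0,0,-0.01,0,0,0,30],[0,0,-0.01,0,0,0,45],[0,0,-0.01,0,0,0,60],[0,0,-0.01,0,0,0,70],[0,0,-0.01,0,0,0,70],[0,0,-0.01,0,0,0,70]]}'; python3 drive.py '{"offsets":[[0,0,-0.3,0,0,0,70],[0,0,-0.75,0,0,0,70],[0,0,-1.1,0,0,0,70],[-0.2,0,-1.2,0,0,0,70],[-0.2,0,-1.2,0,0,0,70],[-0.2,0,-1.2,0,0,0,70]]}'
python3 - <<'E'
from h import *
from station import env
import cv2
s=env.state();w=env.snapshot('wrist');T=env.snapshot('top');S=env.snapshot('scene')
print(s['tcp_pos'])
d=pickle.load(open('d0.pkl','rb'))
H=np.array([484,217.7,0])
# expected eye top at z 50+54=104; bounds of the new bright/changed blob near the hole in scene
for n,c in(('top',T),('scene',S)):
    df=cv2.absdiff(c['image'],d[n]['image']).max(2)
    print(n,'pred top',proj(c,H+[0,0,104]),'mouth',proj(c,H+[0,0,50]))
    u,v=proj(c,H+[0,0,80])[0].astype(int);m=(df[v-40:v+40,u-40:u+40]>40)
    ys,xs=np.nonzero(m);print(m.sum(), xs.min()+u-40,xs.max()+u-40,ys.min()+v-40,ys.max()+v-40)
print('wrist eye top pred',wproj(s,w,[H+Ro.from_euler('z',.14).apply([x,y,104]) for x,y in((-5,-14),(5,-14),(5,14),(-5,14))]).round())
R=Ro.from_euler('z',.14)
g=cv2.cvtColor(w['image'],cv2.COLOR_RGB2GRAY);c=wproj(s,w,H+[0,0,104])[0].astype(int)
print(c);print(g[c[1]-36:c[1]+36:3,c[0]-60:c[0]+61:5])
E
```

```text
time_s: 15.2
tcp_pos: [484.0, 217.8, 63.7]
orientation: [-3.142, 0.0, 0.14]
wrist_force: [-0.2, 0.7, 0.6]
grip_width: 69.9
grip_force: 0.0
time_s: 15.8
tcp_pos: [464.3, 215.0, 183.4]
orientation: [3.142, 0.0, 0.14]
wrist_force: [-0.4, -0.0, -0.0]
grip_width: 70.0
grip_force: 0.0
[464.28130478 214.9629394  183.4487291 ]
top pred top [[219.83024876 267.33726279]] mouth [[223.65526839 269.59258789]]
4388 181 260 228 307
scene pred top [[246.2112022  287.23344583]] mouth [[249.11252871 303.86541314]]
4549 207 286 254 333
wrist eye top pred [[338. 228.]
 [338. 212.]
 [292. 212.]
 [293. 228.]]
[315 219]
[[177 177 177 177 177 176 177 176 177 177 176 177 176 176 176 176 176 176
  176 176 176 175 108 108 107]
 [177 177 177 177 177 177 177 177 176 176 177 176 176 176 176 176 176 176
  176 176 176 176 107 107 107]
 [ 98 152 177 177 177 177 176 177 177 177 177 175 164 155 176 176 176 176
  176 176 176 158 109 107 108]
 [ 77  87 177 177 177 177 177 178 177 176 177 156 117  89 110 175 176 176
  176 175 176 150 112 110 111]
 [ 81  95 177 177 176 177 177 176 177 177 177 112 174 172 140 125 176 176
 
[... 1325 characters left out ...]
14 113 112 120 135 175 175 175 175 174
  175 175 110 111 111 111 111]
 [177 176 110 110 112 116 116 116 115 114 113 112 111 111 109 115 143 165
  174 174  75  89  80  78 111]
 [177 176 114 113 111 113 114 114 114 113 114 113 113 112 111 111 109 109
   77  92  74  74  76  76  78]
 [177 176 116 115 115 113 111 111 109 109 111 112 112 112 111 112 111  77
   77  76  76  76  75  75  74]
 [177 172 118 118 116 116 114 111  92  80  85 108 108 103 111 110 103  77
   77  77  76  77  76  76  76]
 [177 167 117 118 118  99 116  83  82  81  80  80  79  79  79  80  78  78
   78  77  76  76  76  77  77]
 [176 157 115 116  83  84  83  83  82  82  81  80  80  79  78  77  77  76
   77  78  78  77  77  77  76]]
```

The pin stands upright under the camera and the stop height matches the shoulder seated at z≈50. To confirm, I tap the top of the eye with shut fingers. Its top should be at z≈104.

Converted, 72 mm is 0.72, 70 mm is 0.7.

```bash
python3 drive.py '{"offsets":[[0.2,0,0,0,0,0,0],[0.2,0,0,0,0,0,0],[0.2,0,0.2,0,0,0,0],[0.2,0,0.4,0,0,0,0],[0.2,0,0.6,0,0,0,0],[0.2,0,0.7,0,0,0,0],[0.2,0,0.72,0,0,0,0],[0.2,0,0.72,0,0,0,0],[0.2,0,0.72,0,0,0,0],[0.2,0,0.72,0,0,0,0]]}'; python3 drive.py '{"offsets":[[0,0,0.03,0,0,0,0],[0,0,0.06,0,0,0,0],[0,0,0.07,0,0,0,0],[0,0,0.085,0,0,0,0],[0,0,0.085,0,0,0,0]]}'
```

```text
time_s: 16.95
tcp_pos: [484.4, 217.9, 112.6]
orientation: [-3.142, -0.001, 0.14]
wrist_force: [-0.8, -0.2, 0.8]
grip_width: 0.2
grip_force: 0.0
time_s: 17.45
tcp_pos: [484.5, 217.9, 104.0]
orientation: [-3.142, -0.001, 0.14]
wrist_force: [-2.1, -0.4, 6.5]
grip_width: -0.2
grip_force: 3.1
```

Contact came at 104.0 mm, so the shoulder is home. I retreat and hand in.

Converted, -90 mm is -0.9, -50 mm is -0.5.

```bash
python3 drive.py '{"offsets":[[0,0,-0.15,0,0,0,0],[0,0,-0.5,0,0,0,0],[0,0,-0.9,0,0,0,0],[0,0,-0.9,0,0,0,0],[0,0,-0.9,0,0,0,0],[0,0,-0.9,0,0,0,0]]}' && python3 -c "
from station import env
print(env.close_job())"
```

```text
time_s: 18.05
tcp_pos: [483.6, 217.6, 192.1]
orientation: [3.141, 0.002, 0.14]
wrist_force: [0.5, -0.0, -0.1]
grip_width: 0.1
grip_force: 0.0
the job is handed in; nothing more can be done
None
```

The short pin was hung on the spare hook and let go, the long pin is in the index hole with its shoulder home (eye top at 104.0 mm, as expected), and the job was handed in at about 18 s; no verdict came back, and I did not re-check the short pin, pencil or tape at the end.

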